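# Wedge the sagging test-tube shelf level

## Task

The hinged test-tube shelf has sagged at its free edge because its levelling foot is seized. Slide the red wedge, thin end first, along the bench under the brass foot until the shelf sits level and is held up firmly against its two brass stops, so that it cannot rattle; push gently and do not force it. Leave the wedge there by itself and leave the dish, the funnel, the brass case and the tripod where they are.

Things in the scene. Friction and masses are not known exactly. Their poses are not given: they have to be found in the camera images.
- rack: Fixed wooden test-tube rack, 260 mm (x) by 190 mm (y). Origin on the bench below the foot; z up; the wedge goes in along +y. Hinge axis along x at y +155, z 52 mm. Hinge posts (85 mm high, y 140 to 170 mm) and stop posts (80 mm high, y 34 to 56 mm) stand at x +-121 mm. A 14 mm high tie bar crosses the bench at y +152 to +170 mm; else the bench below the shelf is clear.
- foot_spot (a point): Spot on the bench under the brass foot (rack origin, same axes; the foot stays within 1 mm of it sideways). The foot is a 15 mm thick screw with round end, seized, screwed out by an amount that differs each time and is not reported: its end is 18 to 26 mm above the bench when the shelf is level, 8.5 mm lower when fully sagged. The shelf weighs on it with 2 to 4 N.
- shelf_edge (a point): Middle of the free edge, top side, of the shelf: a dark varnished board 216 mm wide, 12 mm thick, with a 50 mm wide nose; the edge is 17 mm in front of the foot (rack y -17 mm). Level, the top is 58 and the underside 46 mm above the bench; sagged, about 9 mm lower. Five glass tubes in clips are fixed on it at rack y +85 mm, tops 190 mm high.
- stop_near (a point): Top of one of the two brass stop tongues over the shelf's sides (rack x +115, y +45, z 62.5 mm). The shelf rises to level and no further.
- leaf (a joint): Tilt of the hinged shelf in rad: 0 = level and touching its rigid stops, -0.055 = fully sagged at its free edge.
- wedge: Loose red wedge, 32 mm wide (x), 165 mm long (y), 30 mm high, 80 to 130 g, flat on the bench. Origin on the bench at the middle of the thick end's rear face; z up, +y towards the thin end. From y 0 to 60 mm a straight block 30 mm high to hold or push; from 60 to 165 mm the top slopes evenly down to 5 mm at the tip.
- wedge_rear (a point): Middle of the flat rear face, 18 mm up; axes as the wedge. Friction 0.5 to 0.7 on bench and foot: the wedge stays where pushed. Lifting the shelf takes a push of about 3 to 8 N; once it meets its stops the push rises steeply, by several N per mm. Pushed with about 16 N it is tight (8 to 15 N on the foot); under 6 N on the foot is loose, over 25 N too much.
- wedge_tip (a point): Middle of the lower edge of the wedge's thin end (wedge y 165 mm, z 0), axes as the wedge.
- dish: White porcelain evaporating dish, 90 mm across, 34 mm high, loose; origin under its centre.
- funnel: Green glass funnel standing mouth down, 84 mm across, 115 mm high, loose; origin under its centre.
- case: Brass thermometer case lying along its y, 150 mm long, 19 mm thick, loose; origin on the bench under its middle.
- tripod: Steel tripod, ring 90 mm across at 146 mm height, feet 130 mm across, loose; origin on the bench under the ring's centre.
Mind the look-alikes: they are no part of the job. There is more than one size of the wedge; the job needs the largest.

How it is judged:
By the outcome, as a careful person would: the job done as asked, in the order asked, and still so for the second after the job is handed in, with the robot touching nothing.
It also fails if it takes over 54 s, if anything falls off the work surface, if the arm or the gripper's body presses on something with over 40 N, if the wrist force passes 120 N, or if a joint passes its speed limit or range.

## Robot

A 7-joint arm with a two-finger parallel gripper is mounted at the origin on the work surface. World frame = base frame: x ahead of the robot, y to its left, z up, the work surface at z = 0. Lengths are in m, angles in rad, forces in N, time in s.
With the tool pointing down it reaches from about 0.425 to 0.95 m from the base axis. Payload 4.7 kg.
Tool frame: the origin (TCP) lies at the very end of the fingers, on their centre line; the grasp point (between the pads) lies 19 mm behind it; z points along the fingers, y is the line along which they close (so a half turn about z gives the same grasp; the last joint's range is limited). The gripper opens to 85 mm and grips with 20 to 120 N. Pads are 22 mm wide; open, the fingers measure 114 mm over their backs; the gripper's body (76 mm by 85 mm) begins 54 mm behind the grasp point. The pads swing forward as they close: fully open they stand 13 mm farther back than shut.
Start: joints at [-1.261, 0.469, -0.049, 1.532, 0.024, 1.141, -0.082], TCP at [0.224, 0.637, 0.231] pointing down, gripper open.
Joint ranges: [-2.59, 2.59], [-0.33, 1.99], [-1.39, 1.29], [0.1, 2.45], [-1.04, 4.18], [0.21, 1.99], [-2.66, 2.66]. Speed limits (rad/s): [2.57, 2.57, 3.14, 3.14, 3.14, 3.14, 3.14].

## Interface

Orientations are given as a 3x3 rotation matrix whose columns are the frame's x, y, z axes.
In Python, from station import get_obs, grab_frame, hand_in gives the robot as it stands.
- The arm moves only by the tool step_arm, never from a script. Its arguments are lists of equal length, an entry for each row: "translation": the shift along the tool's x, y, z in units of 25 mm (1.0 is 25 mm), a list of three; "spin": the turn about the tool's z in rad. A call has 1 to 5 rows; each row is the pose to reach, as a shift and turn from the pose commanded when the call began, along the tool's axes at that moment; what a row does not reach only later rows make up. A row lasts 1/10 s, in which the tool goes at most 50 mm and 8.59 degrees, less where a joint would pass 70% of its speed; a pose out of reach is approached as far as the arm can. A call with a gripper value outside its range is refused whole. "fingers" is the finger opening in mm, from 0 to 85.4, set as the call begins (left out, the last holds). The fingers move at their own pace and stop on an object; "newtons" is the grip in N (left out, the last holds). Time passes only in rows, so rows that repeat a pose let the fingers close. It gives the time, the measured TCP pose, the force, the opening and the grip force at its end, in the units of the state.
- get_obs(): the state, without advancing time (a new reading comes with each control period).
- grab_frame(name): name is "scene" or "side" or "wrist"; returns a dict with "frame" (384x512x3 uint8, blue, green, red), "fx", "fy", "cx", "cy" (pixels), "rvec" (rotation vector, rad) and "tvec" (3), from world to camera coordinates, as OpenCV has them; the wrist camera has in their place "hand_eye" (4x4, takes a point from camera to tool coordinates, whose origin is the TCP and whose axes are the flange's). Camera axes: x right, y down, z forward; pixel columns grow to the right and rows downward; lengths in m; the calibration is good to about 2 mm. A picture is of the moment at which its call begins: read the wrist's pose just before it. There is no depth.
- hand_in(): hands the job in; it is judged then, once.
The state is a dict: "time": time; "joint_positions": joint angles; "qvel": joint speeds; "joint_torque": joint torques, N m; "eef_pos": TCP position; "ee_rot": TCP orientation; "wrist_force": force on the tool from outside, world axes, zero at the start; "moment": the same for the moment, N m; "gripper_width": finger opening in m; "gripper_force": force on a finger pad.
Only numpy, scipy, OpenCV 4.12 (cv2) and the standard library are available. Lean on these libraries where they do the work, as an engineer would, in place of code of your own. Each camera call takes 0.05 s, during which the arm holds its last target. There are 200 camera calls.

## Working session

There is one attempt and no reset: what is moved stays moved. The work goes in short steps, Python scripts to look and compute and a tool call to move; the robot and the scene stay as the last step left them, time stands still between calls to the robot, and variables do not carry over. Pictures are saved under pics/ and viewed, at most 10 in all, crops included, and the job is handed in when it is done.

Besides the shell and the picture viewer there is one more tool, called after ">>>" by a JSON object that holds its "method" and its "body", one argument or row to a line. step_arm: Moves the arm, as the interface text tells. Its arguments: {"type":"object","properties":{"translation":{"type":"array"},"spin":{"type":"array"},"fingers":{"type":"number"},"newtons":{"type":"number"}},"required":["translation","spin"]}

```bash
mkdir -p pics; cat > h.py <<'E'
import numpy as np, cv2
from station import get_obs, grab_frame, hand_in
def cam(name):
    o=get_obs(); f=grab_frame(name)
    K=np.array([[f['fx'],0,f['cx']],[0,f['fy'],f['cy']],[0,0,1.]])
    if name=='wrist':
        T=np.eye(4);T[:3,:3]=o['ee_rot'];T[:3,3]=o['eef_pos'];T=T@np.array(f['hand_eye'])
        R=T[:3,:3].T;t=-R@T[:3,3]
    else:
        R=cv2.Rodrigues(np.array(f['rvec'],float))[0];t=np.array(f['tvec'],float).ravel()
    return np.array(f['frame']),K,R,t
def ray(px,K,R,t,z):
    px=np.atleast_2d(np.array(px,float))
    d=np.c_[px,np.ones(len(px))]@np.linalg.inv(K).T@R; c=-R.T@t
    return c+d*((z-c[2])/d[:,2])[:,None]
def proj(P,K,R,t):
    q=np.atleast_2d(P)@R.T+t; q=q@K.T; return q[:,:2]/q[:,2:]
E
python3 - <<'E'
from h import *
import pickle
D={n:cam(n) for n in('scene','side','wrist')}
pickle.dump(D,open('d0.pkl','wb'))
for n in ('scene','side'): cv2.imwrite(f'pics/{n}0.png',cv2.resize(D[n][0],(800,600)))
for n in D: print(n,-D[n][2].T@D[n][3])
o=get_obs();print(o['ee_rot'],o['eef_pos'],o['time'],o['wrist_force'])
E
```

```text
scene [ 0.93671057 -0.51397386  0.80061929]
side [ 0.13029738 -0.60511644  0.77441256]
wrist [0.14484991 0.66395047 0.37319851]
[[-9.43176852e-01  3.32290866e-01 -4.54636904e-04]
 [ 3.32291172e-01  9.43175701e-01 -1.47454410e-03]
 [-6.11750567e-05 -1.54182770e-03 -9.99998810e-01]] [0.22415084 0.63622492 0.23048969] 0.15 [-0.37043659  0.66948421 -0.24332412]
```

View pics/scene0.png

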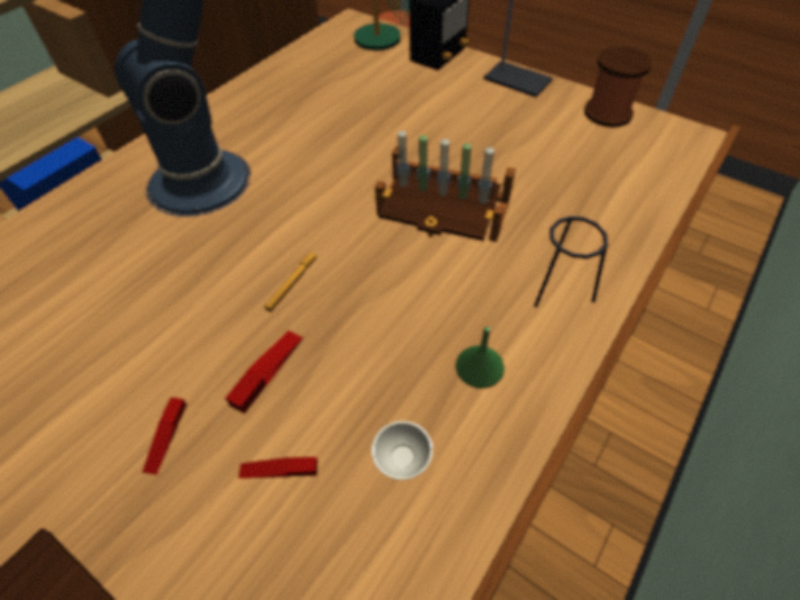

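View pics/side0.png

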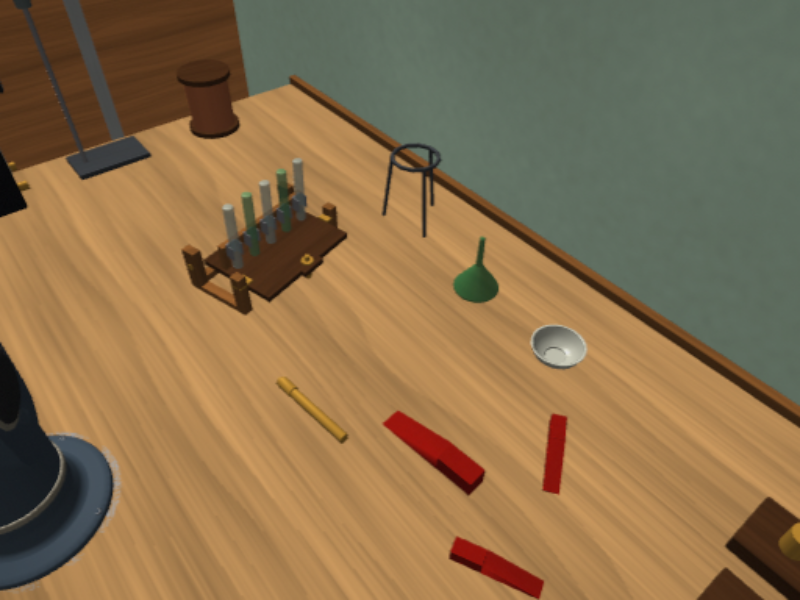

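The scene view shows three red wedges, at (265,370), (165,435) and (278,467); in the side view they are at (435,450), (555,453) and (495,567). The one at (265,370) looks longest and thickest. The brass foot head is at scene (431,224) and side (308,262), and the brass case is at scene (290,282). Next I'll measure these and confirm with a crop.

```bash
python3 - <<'E'
from h import *
import pickle
D=pickle.load(open('d0.pkl','rb'))
crops=[]
for n in('scene','side'):
    im,K,R,t=D[n]
    hsv=cv2.cvtColor(im,cv2.COLOR_BGR2HSV)
    m=(((hsv[...,0]<6)|(hsv[...,0]>174))&(hsv[...,1]>190)&(hsv[...,2]>50)).astype(np.uint8)
    for c in cv2.findContours(m,0,1)[0]:
        if cv2.contourArea(c)<200: continue
        a=cv2.approxPolyDP(c,1.8,True)[:,0]
        print(n,'red',cv2.contourArea(c));
        print(np.c_[a,ray(a,K,R,t,0.0)[:,:2].round(4),ray(a,K,R,t,0.03)[:,:2].round(4)].tolist())
    b=((hsv[...,0]>15)&(hsv[...,0]<27)&(hsv[...,1]>180)&(hsv[...,2]>110)).astype(np.uint8)
    N,l,s,ce=cv2.connectedComponentsWithStats(b)
    for i in range(1,N):
        if s[i,4]>=4 and 80<ce[i,1]<300: print(n,'brass',s[i],ce[i].round(1),ray(ce[i],K,R,t,.0625)[0,:2].round(4))
    x,y=(235,85) if n=='scene' else (110,90)
    crops.append(cv2.resize(im[y:y+110,x:x+130],None,fx=3,fy=4,interpolation=2)[:440])
    x,y=(85,200) if n=='scene' else (235,255)
    crops.append(cv2.resize(im[y:y+110,x:x+130],None,fx=3,fy=4,interpolation=2)[:440])
cv2.imwrite('pics/c.png',cv2.resize(np.vstack([np.hstack(crops[:2]),np.hstack(crops[2:])]),(800,600)))
E
```

```text
scene red 423.0
[[201.0, 293.0, 0.6394, -0.342, 0.6505, -0.3484], [155.0, 297.0, 0.5564, -0.4111, 0.5706, -0.4149], [154.0, 304.0, 0.5665, -0.4243, 0.5803, -0.4276], [197.0, 303.0, 0.6474, -0.3655, 0.6582, -0.3711], [201.0, 301.0, 0.652, -0.3566, 0.6626, -0.3625]]
scene red 426.5
[[116.0, 256.0, 0.3972, -0.3916, 0.4174, -0.3962], [108.0, 257.0, 0.3825, -0.4051, 0.4033, -0.4092], [92.0, 301.0, 0.4414, -0.5021, 0.4599, -0.5026], [100.0, 301.0, 0.4569, -0.4914, 0.4749, -0.4923], [117.0, 260.0, 0.408, -0.3977, 0.4278, -0.402]]
scene red 675.5
[[191.0, 215.0, 0.4712, -0.189, 0.4887, -0.2012], [184.0, 212.0, 0.4484, -0.1926, 0.4667, -0.2046], [159.0, 236.0, 0.4458, -0.2872, 0.4642, -0.2957], [145.0, 255.0, 0.4562, -0.3475, 0.4742, -0.3538], [156.0, 262.0, 0.4934, -0.3455, 0.5101, -0.3518], [158.0, 260.0, 0.4936, -0.3386, 0.5102, -0.3452], [156.0, 262.0, 0.4934, -0.3455, 0.5101, -0.3518], [156.0, 258.0, 0.4855, -0.3376, 0.5024, -0.3442], [167.0, 245.0, 0.4823, -0.2947, 0.4993, -0.3029], [172.0, 243.0, 0.489, -0.283, 0.5057, -0.2917]]
scene brass [245 121   6   5  24] [247.5 122.8] [0.4211 0
[... 622 characters left out ...]
635]]
side red 1112.0
[[246.0, 270.0, 0.4531, -0.1895, 0.4406, -0.2056], [299.0, 315.0, 0.4711, -0.3498, 0.4579, -0.3597], [308.0, 307.0, 0.4993, -0.3483, 0.485, -0.3583], [308.0, 299.0, 0.513, -0.3344, 0.4982, -0.3449], [288.0, 283.0, 0.5061, -0.2767, 0.4915, -0.2894], [254.0, 263.0, 0.4801, -0.1858, 0.4665, -0.2021]]
side brass [  6 104   4   2   7] [  7.3 104.4] [0.2148 0.766 ]
side brass [ 11 116   6   3  10] [ 13.7 117.1] [0.2097 0.6779]
side brass [205 137   7   5  20] [207.8 138.8] [0.6242 0.2119]
side brass [192 162   9   7  36] [196.  165.6] [0.5303 0.1312]
side brass [156 176   6   6  14] [158.4 178.5] [0.4235 0.1485]
side brass [178 242  44  39 313] [198.9 260.8] [ 0.3614 -0.1401]
```

View pics/c.png

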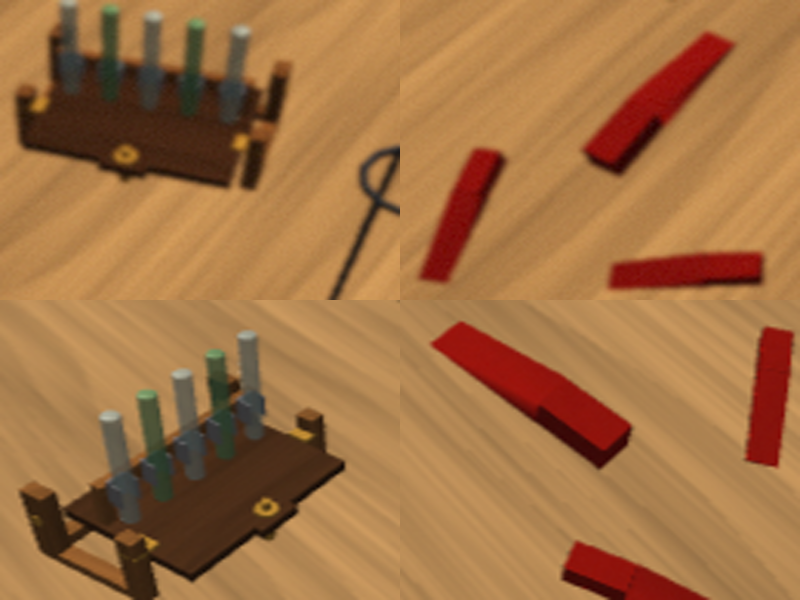

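The crop confirms it: the upper right one, scene (265,370), is the widest, longest and thickest, at about 160 mm against 125 mm or less for the others. Its tip points towards the rack, and the rack's nose and foot face the wedge.

```bash
cat >> h.py <<'E'
def go(p,yang,o=None):
    """shift in units & spin to bring TCP to p with tool y at world angle yang(deg, mod 180)"""
    o=o or get_obs(); R=np.array(o['ee_rot']); 
    s=(R.T@(np.array(p)-o['eef_pos']))/.025
    a=np.degrees(np.arctan2(R[1,1],R[0,1])); d=(yang-a+90)%180-90
    return s.round(2), 'spin',round(-np.radians(d),3)
E
python3 - <<'E'
from h import *
import pickle
D=pickle.load(open('d0.pkl','rb'))
def tri(a,b):
    A=[D[n][1]@np.c_[D[n][2],D[n][3]] for n in('scene','side')]
    X=cv2.triangulatePoints(A[0],A[1],np.array(a,float).reshape(2,1),np.array(b,float).reshape(2,1)); return (X[:3]/X[3]).ravel().round(4)
print('foot knob',tri((275.4,141.5),(196,165.6)))
print('stops',tri((247.5,122.8),(158.4,178.5)),tri((312.9,136.8),(207.8,138.8)))
print('dish',tri((257,288),(357,222)),'funnel tip',tri((311,210),(309,153)))
for n,p in (('scene',[(257,300),(307,244)]),('side',[(357,232),(305,187)])): print(ray(p,*D[n][1:],0).round(3))
o=get_obs()
print(go([.50,.10,.29],70.6),go([.48,-.32,.29],7.8))
E
```

```text
foot knob [0.5346 0.1384 0.054 ]
stops [0.4227 0.147  0.0645] [0.6232 0.2101 0.0635]
dish [ 0.7485 -0.2659  0.0283] funnel tip [ 0.765  -0.0635  0.1143]
[[ 0.758 -0.28   0.   ]
 [ 0.78  -0.086  0.   ]]
[[ 0.746 -0.276  0.   ]
 [ 0.757 -0.074  0.   ]]
(array([-17.53, -16.57,  -2.35]), 'spin', np.float64(-0.0)) (array([-22.36, -32.68,  -2.33]), 'spin', np.float64(1.096))
```

>>> {"method": "step_arm", "body": {
  "translation": [
    [0, 0, -2.0],
    [-1.4, -1.3, -2.3],
    [-2.8, -2.6, -2.3],
    [-4.2, -3.9, -2.3],
    [-5.6, -5.2, -2.3]
  ],
  "spin": [0, 0, 0, 0, 0],
  "fingers": 60,
  "newtons": 30
}}

```text
time: 0.65
eef_pos: [0.3137, 0.4656, 0.2887]
ee_rot: [[-0.943, 0.332, 0.0], [0.332, 0.943, -0.0], [-0.0, -0.0, -1.0]]
wrist_force: [0.9, -0.0, 0.8]
gripper_width: 0.0597
gripper_force: 0.0
```

>>> {"method": "step_arm", "body": {
  "translation": [
    [-1.4, -1.3, 0],
    [-2.8, -2.6, 0],
    [-4.2, -3.9, 0],
    [-5.6, -5.2, 0],
    [-7.0, -6.5, 0]
  ],
  "spin": [0, 0, 0, 0, 0]
}}

```text
time: 1.15
eef_pos: [0.4246, 0.2541, 0.2888]
ee_rot: [[-0.943, 0.332, 0.0], [0.332, 0.943, 0.0], [0.0, 0.0, -1.0]]
wrist_force: [1.5, 0.9, -0.7]
gripper_width: 0.0601
gripper_force: 0.0
```

>>> {"method": "step_arm", "body": {
  "translation": [
    [-1.4, -1.3, 0],
    [-2.8, -2.6, 0],
    [-4.2, -3.9, 0],
    [-4.5, -5.2, 0],
    [-4.8, -7.0, 0]
  ],
  "spin": [0, 0, 0, 0, 0.1]
}}

```text
time: 1.65
eef_pos: [0.4796, 0.0505, 0.2884]
ee_rot: [[-0.905, 0.426, -0.0], [0.426, 0.905, 0.0], [0.0, -0.0, -1.0]]
wrist_force: [0.9, -0.4, -0.1]
gripper_width: 0.0599
gripper_force: 0.0
```

```bash
python3 - <<'E'
from h import *
o=get_obs();print(o['time'],o['eef_pos'],o['joint_positions']);print(go([.48,-.32,.2],7.8))
E
```

```text
1.65 [0.47956875 0.05049446 0.28840904] [-0.49608394  0.09358496  0.33048265  1.91464118 -0.03347164  1.13884177
  0.97772181]
(array([ -6.33, -13.4 ,   3.54]), 'spin', np.float64(0.995))
```

>>> {"method": "step_arm", "body": {
  "translation": [
    [-0.8, -1.7, 0],
    [-1.6, -3.4, 0],
    [-2.4, -5.1, 0],
    [-3.2, -6.8, 0],
    [-4.0, -8.5, 0]
  ],
  "spin": [0.14, 0.28, 0.42, 0.56, 0.7]
}}

```text
time: 2.15
eef_pos: [0.479, -0.1854, 0.2889]
ee_rot: [[-0.414, 0.91, 0.001], [0.91, 0.414, 0.0], [0.0, 0.001, -1.0]]
wrist_force: [1.2, -0.7, -0.7]
gripper_width: 0.0598
gripper_force: 0.0
```

```bash
python3 - <<'E'
from h import *
o=get_obs();print(o['eef_pos'],o['joint_positions']);print(go([.48,-.32,.2],7.8))
E
```

```text
[ 0.47895358 -0.18539771  0.28885965] [-0.22569904  0.15958874  0.58927203  1.86189238 -0.09769054  1.14816883
  0.82435893]
(array([-4.92, -2.19,  3.55]), 'spin', np.float64(0.29))
```

>>> {"method": "step_arm", "body": {
  "translation": [
    [-1.7, -0.7, 1],
    [-3.3, -1.4, 2],
    [-4.9, -2.2, 3],
    [-4.9, -2.2, 3],
    [-4.9, -2.2, 3]
  ],
  "spin": [0.14, 0.28, 0.29, 0.29, 0.29]
}}

```text
time: 2.65
eef_pos: [0.4798, -0.3188, 0.2127]
ee_rot: [[-0.139, 0.99, -0.003], [0.99, 0.139, 0.001], [0.001, -0.002, -1.0]]
wrist_force: [0.7, 0.8, 0.6]
gripper_width: 0.0601
gripper_force: 0.0
```

```bash
python3 - <<'E'
from h import *
im,K,R,t=cam('wrist')
hsv=cv2.cvtColor(im,cv2.COLOR_BGR2HSV)
m=(((hsv[...,0]<6)|(hsv[...,0]>174))&(hsv[...,1]>190)&(hsv[...,2]>50)).astype(np.uint8)
for c in cv2.findContours(m,0,1)[0]:
    if cv2.contourArea(c)<400: continue
    a=cv2.approxPolyDP(c,2.5,True)[:,0]
    print(cv2.contourArea(c));print(np.c_[a,ray(a,K,R,t,0.0)[:,:2].round(4),ray(a,K,R,t,0.03)[:,:2].round(4)])
    for p in a: cv2.circle(im,tuple(map(int,p)),3,(255,255,0),1)
cv2.imwrite('pics/w1.png',im)
o=get_obs();print(o['eef_pos'])
E
```

```text
1209.0
[[174.     209.       0.3908  -0.4021   0.3974  -0.388 ]
 [170.     216.       0.3863  -0.4124   0.3932  -0.3975]
 [180.     238.       0.4007  -0.4421   0.4065  -0.4246]
 [194.     240.       0.419   -0.4424   0.4232  -0.425 ]
 [196.     267.       0.4248  -0.483    0.4285  -0.4621]
 [207.     283.       0.4418  -0.5065   0.4441  -0.4836]
 [221.     279.       0.4601  -0.4973   0.4609  -0.4752]
 [201.     234.       0.4273  -0.4324   0.4308  -0.4158]
 [199.     239.       0.4253  -0.4401   0.429   -0.4228]
 [197.     236.       0.4224  -0.4361   0.4263  -0.4191]
 [201.     232.       0.4271  -0.4295   0.4306  -0.4132]
 [195.     230.       0.4192  -0.4278   0.4234  -0.4115]
 [196.     226.       0.42    -0.4219   0.4241  -0.4061]
 [198.     228.       0.4228  -0.4244   0.4267  -0.4084]
 [190.     220.       0.4118  -0.4145   0.4166  -0.3994]
 [193.     216.       0.4151  -0.4084   0.4197  -0.3938]
 [190.     218.       0.4116  -0.4117   0.4164  -0.3968]
 [185.     207.       0.4043  -0.3974   0.4097  -0.3838]
 [188.     204.       0.4077  -0.3928   0.4129  -0.3796]]
1866.5
[[
[... 172 characters left out ...]
4.143e-01  5.481e-01 -3.992e-01]
 [ 3.080e+02  2.460e+02  5.678e-01 -4.304e-01  5.595e-01 -4.139e-01]
 [ 3.150e+02  2.380e+02  5.745e-01 -4.175e-01  5.656e-01 -4.021e-01]
 [ 3.300e+02  2.390e+02  5.941e-01 -4.162e-01  5.835e-01 -4.010e-01]
 [ 3.640e+02  2.280e+02  6.338e-01 -3.946e-01  6.199e-01 -3.811e-01]
 [ 3.970e+02  2.130e+02  6.696e-01 -3.683e-01  6.526e-01 -3.571e-01]]
4518.0
[[ 2.400e+02  3.200e+01  4.479e-01 -1.915e-01  4.497e-01 -1.952e-01]
 [ 2.390e+02  1.880e+02  4.682e-01 -3.629e-01  4.683e-01 -3.521e-01]
 [ 2.660e+02  1.890e+02  5.012e-01 -3.596e-01  4.985e-01 -3.491e-01]
 [ 2.700e+02  3.200e+01  4.789e-01 -1.871e-01  4.781e-01 -1.912e-01]]
[ 0.48083785 -0.31748804  0.21350073]
```

View pics/w1.png

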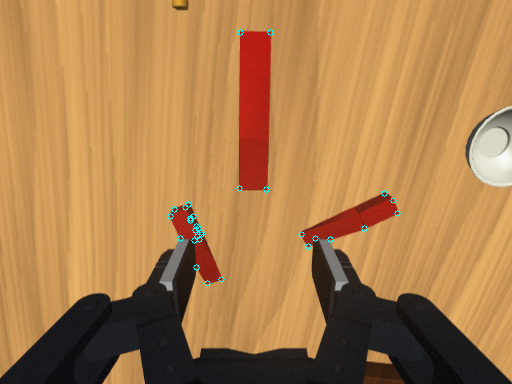

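The large wedge runs from pixels (255,32) to (252,188). The two small ones sit behind it at (196,245) and (350,215), clear of the fingers.

```bash
python3 - <<'E'
from h import *
print(go([.480,-.320,.008],7.0))
E
```

```text
(array([-0.1 , -0.04,  8.22]), 'spin', np.float64(0.02))
```

>>> {"method": "step_arm", "body": {
  "translation": [
    [0, 0, 2],
    [-0.1, 0, 4],
    [-0.1, 0, 6],
    [-0.1, 0, 7],
    [-0.1, 0, 7.6]
  ],
  "spin": [0.02, 0.02, 0.02, 0.02, 0.02]
}}

```text
time: 3.2
eef_pos: [0.4818, -0.3175, 0.0223]
ee_rot: [[-0.125, 0.992, -0.001], [0.992, 0.125, 0.003], [0.003, -0.001, -1.0]]
wrist_force: [-0.8, 0.3, -0.1]
gripper_width: 0.0594
gripper_force: 0.0
```

>>> {"method": "step_arm", "body": {
  "translation": [
    [0, 0, 0.3],
    [0, 0, 0.55],
    [0, 0, 0.55]
  ],
  "spin": [0, 0, 0]
}}

```text
time: 3.5
eef_pos: [0.482, -0.3204, 0.0108]
ee_rot: [[-0.122, 0.992, 0.002], [0.992, 0.122, -0.0], [-0.001, 0.002, -1.0]]
wrist_force: [-0.2, -0.1, 0.2]
gripper_width: 0.0601
gripper_force: 0.0
```

>>> {"method": "step_arm", "body": {
  "translation": [
    [0, 0, 0],
    [0, 0, 0],
    [0, 0, 0],
    [0, 0, 0],
    [0, 0, 0]
  ],
  "spin": [0, 0, 0, 0, 0],
  "fingers": 20,
  "newtons": 30
}}

```text
time: 4.0
eef_pos: [0.4818, -0.321, 0.0112]
ee_rot: [[-0.122, 0.993, 0.002], [0.993, 0.122, -0.001], [-0.001, 0.002, -1.0]]
wrist_force: [-1.2, 1.1, 6.5]
gripper_width: 0.0313
gripper_force: 31.1
```

```bash
python3 - <<'E'
from h import *
o=get_obs();print(o['eef_pos'],o['gripper_width'])
d=np.array([-.294,.956]);f=np.array([.535,.138])
# rear at foot-190mm, grasp 30mm ahead of rear
p=f-d*.160
print(p,go([*p,o['eef_pos'][2]],17.1))
E
```

```text
[ 0.48180148 -0.32098508  0.01122377] 0.031297780237428734
[ 0.58204 -0.01496] (array([11.66,  5.47, -0.  ]), 'spin', np.float64(-0.177))
```

>>> {"method": "step_arm", "body": {
  "translation": [
    [0, 0, -0.1],
    [1.0, 0.5, -0.1],
    [2.4, 1.1, -0.1],
    [4.0, 1.9, -0.1],
    [5.6, 2.65, -0.1]
  ],
  "spin": [0, 0, 0, 0, 0]
}}

```text
time: 4.5
eef_pos: [0.5301, -0.1721, 0.0125]
ee_rot: [[-0.121, 0.993, 0.0], [0.993, 0.121, 0.0], [0.0, 0.0, -1.0]]
wrist_force: [1.2, -0.4, -1.2]
gripper_width: 0.0315
gripper_force: 30.2
```

>>> {"method": "step_arm", "body": {
  "translation": [
    [1.6, 0.75, 0],
    [3.2, 1.5, 0],
    [4.4, 2.1, 0],
    [5.2, 2.5, 0],
    [5.6, 2.7, 0]
  ],
  "spin": [-0.06, -0.12, -0.18, -0.18, -0.18]
}}

```text
time: 5.0
eef_pos: [0.5804, -0.023, 0.0123]
ee_rot: [[-0.301, 0.954, -0.0], [0.954, 0.301, 0.001], [0.001, 0.0, -1.0]]
wrist_force: [0.0, 0.4, -1.4]
gripper_width: 0.0314
gripper_force: 30.2
```

>>> {"method": "step_arm", "body": {
  "translation": [
    [0, 0, 0],
    [0, 0, 0]
  ],
  "spin": [0, 0, 0]
}}

```text
$.spin: bad value
```

```bash
python3 - <<'E'
from h import *
o=get_obs();print(o['time'],o['eef_pos'],o['gripper_width'],o['wrist_force'])
print(go([.582,-.015,o['eef_pos'][2]],17.1))
crops=[]
import pickle;P={}
for n in('scene','side'):
    P[n]=im,K,R,t=cam(n); q=proj([.55,.06,.02],K,R,t)[0].astype(int)
    x,y=max(q[0]-70,0),max(q[1]-75,0); print(n,x,y)
    crops.append(cv2.resize(im[y:y+150,x:x+133],None,fx=3,fy=4,interpolation=2))
pickle.dump(P,open('d1.pkl','wb'))
cv2.imwrite('pics/c2.png',np.hstack(crops))
E
```

```text
5.0 [ 0.58035893 -0.02297506  0.01228128] 0.031449463791071296 [ 0.03559856  0.44697204 -1.3512812 ]
(array([0.28, 0.16, 0.  ]), 'spin', np.float64(0.008))
scene 195 91
side 147 112
```

View pics/c2.png

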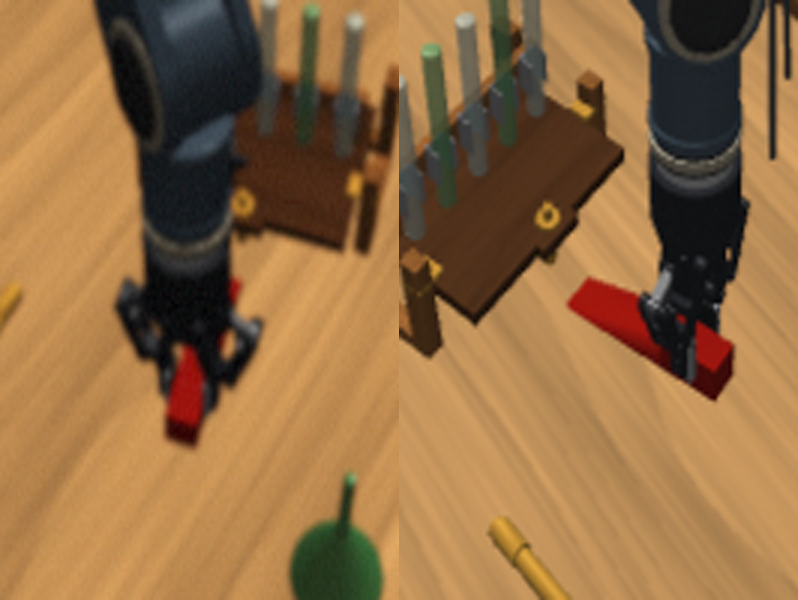

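Left (scene) crop: the wedge is gripped at about (190,390), rear end towards the camera, with the nose at (243,205). Right (side) crop: the wedge tip at (580,290) points at the foot at (547,255). I'll check the alignment numerically from the wrist camera.

>>> {"method": "step_arm", "body": {
  "translation": [
    [0.1, 0.1, 0],
    [0.1, 0.1, 0]
  ],
  "spin": [0, 0]
}}

```text
time: 5.3
eef_pos: [0.5811, -0.0247, 0.0126]
ee_rot: [[-0.295, 0.955, -0.0], [0.955, 0.295, -0.001], [-0.001, -0.0, -1.0]]
wrist_force: [-0.4, -0.2, -1.2]
gripper_width: 0.0314
gripper_force: 30.2
```

```bash
python3 - <<'E'
from h import *
o=get_obs();print(o['time'],o['eef_pos'],o['wrist_force'])
im,K,R,t=cam('wrist')
hsv=cv2.cvtColor(im,cv2.COLOR_BGR2HSV)
m=(((hsv[...,0]<6)|(hsv[...,0]>174))&(hsv[...,1]>190)&(hsv[...,2]>50)).astype(np.uint8)
for c in cv2.findContours(m,0,1)[0]:
    if cv2.contourArea(c)<400: continue
    a=cv2.approxPolyDP(c,2.5,True)[:,0]
    print(np.c_[a,ray(a,K,R,t,0.007)[:,:2].round(4),ray(a,K,R,t,0.032)[:,:2].round(4)])
b=((hsv[...,0]>15)&(hsv[...,0]<27)&(hsv[...,1]>180)&(hsv[...,2]>110)).astype(np.uint8)
N,l,s,ce=cv2.connectedComponentsWithStats(b)
for i in range(1,N):
    if s[i,4]>=8: print('brass',s[i],ce[i].round(1),ray(ce[i],K,R,t,.0625)[0,:2].round(4),ray(ce[i],K,R,t,.054)[0,:2].round(4))
cv2.imwrite('pics/w2.png',im)
E
```

```text
5.3 [ 0.58113986 -0.02467459  0.01257624] [-0.40408289 -0.22420005 -1.2452915 ]
[[ 2.120e+02  0.000e+00  5.308e-01  8.070e-02  5.352e-01  7.650e-02]
 [ 2.160e+02  1.940e+02  5.549e-01 -3.500e-03  5.552e-01  6.500e-03]
 [ 2.230e+02  3.180e+02  5.794e-01 -7.920e-02  5.756e-01 -5.650e-02]
 [ 2.830e+02  3.200e+02  6.143e-01 -7.000e-02  6.046e-01 -4.880e-02]
 [ 2.880e+02  2.180e+02  5.949e-01 -5.400e-03  5.884e-01  5.000e-03]
 [ 2.880e+02  0.000e+00  5.615e-01  9.010e-02  5.607e-01  8.440e-02]]
```

View pics/w2.png

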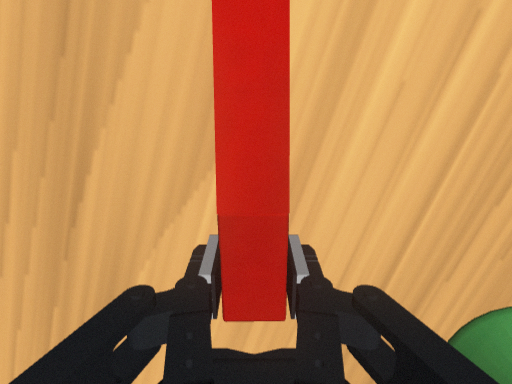

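>>> {"method": "step_arm", "body": {
  "translation": [
    [0, 0.17, 0],
    [0, 0.17, 0.05],
    [0, 0.17, 0.06]
  ],
  "spin": [0, 0, 0]
}}

```text
time: 5.65
eef_pos: [0.5861, -0.0224, 0.0113]
ee_rot: [[-0.297, 0.955, 0.001], [0.955, 0.297, -0.0], [-0.001, 0.001, -1.0]]
wrist_force: [0.0, 0.1, 2.3]
gripper_width: 0.0311
gripper_force: 30.5
```

>>> {"method": "step_arm", "body": {
  "translation": [
    [0.3, 0, 0],
    [0.6, 0, 0],
    [0.9, 0, 0],
    [1.1, 0, 0],
    [1.1, 0, 0]
  ],
  "spin": [0, 0, 0, 0, 0]
}}

```text
time: 6.15
eef_pos: [0.5772, 0.0061, 0.0112]
ee_rot: [[-0.299, 0.954, -0.0], [0.954, 0.299, 0.001], [0.001, 0.0, -1.0]]
wrist_force: [-0.7, 1.4, 3.2]
gripper_width: 0.0314
gripper_force: 30.8
```

>>> {"method": "step_arm", "body": {
  "translation": [
    [0, 0, 0],
    [0, 0, 0],
    [0, 0, 0]
  ],
  "spin": [0, 0, 0],
  "fingers": 65
}}

```text
time: 6.45
eef_pos: [0.577, 0.0044, 0.0108]
ee_rot: [[-0.297, 0.955, -0.001], [0.955, 0.297, 0.0], [0.0, -0.001, -1.0]]
wrist_force: [-0.3, -0.6, -0.7]
gripper_width: 0.065
gripper_force: 0.0
```

```bash
python3 - <<'E'
from h import *
o=get_obs();print(o['time'],o['eef_pos'],o['wrist_force'],o['gripper_width'])
print(o['ee_rot'].T@(np.array([.535,.138,0])-o['eef_pos']) )
E
```

```text
6.45 [0.57704316 0.0043723  0.0107681 ] [-0.32829974 -0.62592486 -0.74633286] 0.06502402353064769
[ 0.14008134 -0.00042057  0.01081588]
```

>>> {"method": "step_arm", "body": {
  "translation": [
    [-0.6, 0, -0.1],
    [-1.4, 0, -0.1],
    [-2.1, 0, -0.1],
    [-2.2, 0, -0.1],
    [-2.2, 0, -0.1]
  ],
  "spin": [0, 0, 0, 0, 0]
}}

```text
time: 6.95
eef_pos: [0.5937, -0.0494, 0.0136]
ee_rot: [[-0.295, 0.955, -0.0], [0.955, 0.295, -0.0], [-0.0, -0.0, -1.0]]
wrist_force: [0.5, 0.7, 1.0]
gripper_width: 0.0648
gripper_force: 0.0
```

>>> {"method": "step_arm", "body": {
  "translation": [
    [0, 0, 0],
    [0, 0, 0],
    [0, 0, 0],
    [0, 0, 0],
    [0, 0, 0]
  ],
  "spin": [0, 0, 0, 0, 0],
  "fingers": 10
}}

```text
time: 7.45
eef_pos: [0.5937, -0.0477, 0.0135]
ee_rot: [[-0.298, 0.955, -0.0], [0.955, 0.298, 0.0], [0.0, -0.0, -1.0]]
wrist_force: [0.3, 0.3, 0.6]
gripper_width: 0.01
gripper_force: 0.0
```

```bash
cat > chk.py <<'E'
from h import *
import sys
o=get_obs();print(o['time'],o['eef_pos'],o['wrist_force'],o['gripper_width'],'along',(o['ee_rot'].T@o['wrist_force']).round(2), (o['ee_rot'].T@(np.array([.535,.138,0])-o['eef_pos'])).round(4))
im,K,R,t=cam('wrist')
hsv=cv2.cvtColor(im,cv2.COLOR_BGR2HSV)
m=(((hsv[...,0]<6)|(hsv[...,0]>174))&(hsv[...,1]>190)&(hsv[...,2]>50)).astype(np.uint8)
for c in cv2.findContours(m,0,1)[0]:
    if cv2.contourArea(c)<400: continue
    a=cv2.approxPolyDP(c,2.5,True)[:,0]
    W=ray(a,K,R,t,0.03); T=(W-o['eef_pos'])@o['ee_rot']
    print(np.c_[a,(T[:,:2]*1000).round(1)])
if len(sys.argv)>1: cv2.imwrite(sys.argv[1],im)
E
python3 chk.py pics/w3.png
```

```text
7.45 [ 0.59365484 -0.04770042  0.013522  ] [0.34784214 0.33693609 0.56340863] 0.009998065586024703 along [ 0.22  0.43 -0.56] [ 0.1947 -0.0007  0.0136]
[[210.    0.  110.8 -15.1]
 [220.  214.   26.7 -14.5]
 [222.  217.   25.3 -13.7]
 [288.  216.   25.7  16.1]
 [293.   88.   80.7  16. ]
 [290.   77.   84.7  14.7]
 [294.   71.   86.9  16.1]
 [293.    0.  110.8  14.7]]
```

View pics/w3.png

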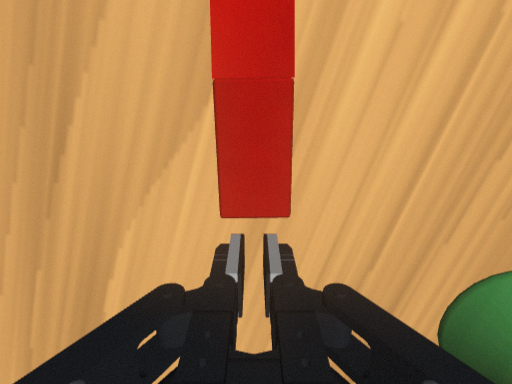

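>>> {"method": "step_arm", "body": {
  "translation": [
    [0.3, 0, 0],
    [0.6, 0, 0],
    [0.9, 0, 0],
    [1.2, 0, 0],
    [1.4, 0, 0]
  ],
  "spin": [0, 0, 0, 0, 0]
}}

```text
time: 8.0
eef_pos: [0.5831, -0.0136, 0.0135]
ee_rot: [[-0.298, 0.954, -0.0], [0.954, 0.298, 0.0], [0.0, 0.0, -1.0]]
wrist_force: [-0.4, 0.1, 0.1]
gripper_width: 0.01
gripper_force: 0.3
```

>>> {"method": "step_arm", "body": {
  "translation": [
    [0.1, 0, 0],
    [0.2, 0, 0],
    [0.3, 0, 0],
    [0.4, 0, 0],
    [0.4, 0, 0]
  ],
  "spin": [0, 0, 0, 0, 0]
}}

```text
time: 8.5
eef_pos: [0.5807, -0.0064, 0.0137]
ee_rot: [[-0.297, 0.955, 0.001], [0.955, 0.297, -0.001], [-0.002, 0.001, -1.0]]
wrist_force: [0.6, -3.9, -1.0]
gripper_width: 0.01
gripper_force: 2.0
```

```bash
python3 chk.py
```

```text
8.5 [ 0.58068204 -0.00635709  0.01369556] [ 0.61854348 -3.85132078 -1.00815634] 0.009974456050789416 along [-3.86 -0.55  1.01] [ 0.1514 -0.0008  0.0134]
[[215.    0.  110.8 -13.3]
 [222.  244.   11.4 -14.2]
 [287.  245.   10.8  16.2]
 [295.   98.   76.9  16.9]
 [296.    0.  110.8  15.8]]
```

>>> {"method": "step_arm", "body": {
  "translation": [
    [0.1, 0, 0],
    [0.2, 0, 0],
    [0.3, 0, 0],
    [0.4, 0, 0],
    [0.5, 0, 0]
  ],
  "spin": [0, 0, 0, 0, 0]
}}

```text
time: 9.05
eef_pos: [0.5771, 0.0052, 0.0137]
ee_rot: [[-0.296, 0.955, 0.001], [0.955, 0.296, -0.002], [-0.002, 0.001, -1.0]]
wrist_force: [2.3, -4.3, -0.0]
gripper_width: 0.0098
gripper_force: 2.7
```

```bash
python3 chk.py
```

```text
9.05 [0.57710531 0.00520336 0.01371666] [ 2.29488294 -4.26063448 -0.01015596] 0.009829605781179444 along [-4.75  0.93  0.02] [ 0.1393 -0.0009  0.0134]
[[215.    0.  110.8 -13.3]
 [222.  244.   11.4 -14.2]
 [286.  245.   10.8  15.7]
 [289.  239.   14.   17. ]
 [295.  103.   75.   17. ]
 [296.    0.  110.8  15.8]]
```

>>> {"method": "step_arm", "body": {
  "translation": [
    [0.1, 0, 0],
    [0.2, 0, 0],
    [0.3, 0, 0],
    [0.4, 0, 0],
    [0.4, 0, 0]
  ],
  "spin": [0, 0, 0, 0, 0]
}}

```text
time: 9.6
eef_pos: [0.5736, 0.0163, 0.0135]
ee_rot: [[-0.297, 0.955, 0.0], [0.955, 0.297, 0.0], [-0.0, 0.0, -1.0]]
wrist_force: [0.9, -4.3, -0.1]
gripper_width: 0.0103
gripper_force: 1.7
```

>>> {"method": "step_arm", "body": {
  "translation": [
    [0.05, 0, 0],
    [0.1, 0, 0],
    [0.12, 0, 0]
  ],
  "spin": [0, 0, 0]
}}

```text
time: 9.9
eef_pos: [0.5729, 0.0188, 0.0136]
ee_rot: [[-0.297, 0.955, 0.0], [0.955, 0.297, -0.0], [-0.001, 0.0, -1.0]]
wrist_force: [1.9, -4.9, -1.7]
gripper_width: 0.0102
gripper_force: 2.4
```

```bash
python3 chk.py
```

```text
9.9 [0.57286029 0.0188165  0.01357008] [ 1.87683723 -4.88736565 -1.72669291] 0.010237027971312991 along [-5.22  0.34  1.73] [ 0.1251 -0.0007  0.0135]
[[215.    0.  110.8 -13.3]
 [222.  244.   11.4 -14.2]
 [287.  245.   10.9  16.1]
 [295.  102.   75.4  17. ]
 [296.    0.  110.8  15.8]]
```

>>> {"method": "step_arm", "body": {
  "translation": [
    [0.04, 0, 0],
    [0.08, 0, 0],
    [0.08, 0, 0]
  ],
  "spin": [0, 0, 0]
}}

```text
time: 10.25
eef_pos: [0.5721, 0.0212, 0.0135]
ee_rot: [[-0.297, 0.955, -0.0], [0.955, 0.297, 0.0], [0.0, 0.0, -1.0]]
wrist_force: [0.2, -3.8, -1.3]
gripper_width: 0.0103
gripper_force: 2.2
```

>>> {"method": "step_arm", "body": {
  "translation": [
    [0.04, 0, 0],
    [0.04, 0, 0]
  ],
  "spin": [0, 0]
}}

```text
time: 10.45
eef_pos: [0.5718, 0.0223, 0.0136]
ee_rot: [[-0.298, 0.955, -0.0], [0.955, 0.298, 0.0], [0.0, 0.0, -1.0]]
wrist_force: [2.3, -3.9, -1.0]
gripper_width: 0.0099
gripper_force: 2.2
```

>>> {"method": "step_arm", "body": {
  "translation": [
    [0.04, 0, 0],
    [0.08, 0, 0],
    [0.08, 0, 0]
  ],
  "spin": [0, 0, 0]
}}

```text
time: 10.75
eef_pos: [0.5712, 0.0242, 0.0135]
ee_rot: [[-0.298, 0.955, -0.0], [0.955, 0.298, 0.0], [0.0, -0.0, -1.0]]
wrist_force: [1.9, -4.7, -0.4]
gripper_width: 0.0099
gripper_force: 2.1
```

>>> {"method": "step_arm", "body": {
  "translation": [
    [0.04, 0, 0],
    [0.04, 0, 0]
  ],
  "spin": [0, 0]
}}

```text
time: 10.95
eef_pos: [0.5709, 0.0251, 0.0136]
ee_rot: [[-0.298, 0.955, -0.0], [0.955, 0.298, 0.0], [0.0, 0.0, -1.0]]
wrist_force: [1.4, -3.9, 0.1]
gripper_width: 0.0102
gripper_force: 2.2
```

>>> {"method": "step_arm", "body": {
  "translation": [
    [0.04, 0, 0],
    [0.08, 0, 0],
    [0.08, 0, 0]
  ],
  "spin": [0, 0, 0]
}}

```text
time: 11.25
eef_pos: [0.5707, 0.0258, 0.0136]
ee_rot: [[-0.297, 0.955, 0.001], [0.955, 0.297, -0.001], [-0.002, 0.001, -1.0]]
wrist_force: [2.2, -6.3, -1.0]
gripper_width: 0.01
gripper_force: 3.3
```

>>> {"method": "step_arm", "body": {
  "translation": [
    [0.04, 0, 0],
    [0.04, 0, 0]
  ],
  "spin": [0, 0]
}}

```text
time: 11.45
eef_pos: [0.5705, 0.026, 0.0136]
ee_rot: [[-0.296, 0.955, 0.001], [0.955, 0.296, -0.002], [-0.003, 0.001, -1.0]]
wrist_force: [3.5, -8.3, -2.1]
gripper_width: 0.01
gripper_force: 4.0
```

>>> {"method": "step_arm", "body": {
  "translation": [
    [0.04, 0, 0],
    [0.08, 0, 0],
    [0.08, 0, 0]
  ],
  "spin": [0, 0, 0]
}}

```text
time: 11.75
eef_pos: [0.5705, 0.0262, 0.0137]
ee_rot: [[-0.295, 0.955, 0.003], [0.955, 0.295, -0.004], [-0.005, 0.001, -1.0]]
wrist_force: [4.1, -10.4, -3.0]
gripper_width: 0.0099
gripper_force: 5.6
```

```bash
python3 chk.py
```

```text
11.75 [0.57047673 0.02619272 0.01372527] [  4.07669201 -10.4278133   -2.98886793] 0.009924836297514757 along [-11.15   0.81   3.05] [ 0.1174 -0.0009  0.0131]
[[215.   21.  104.  -13.6]
 [222.  244.   11.4 -14.2]
 [287.  245.   10.8  16.2]
 [296.   23.  103.4  16.1]]
```

>>> {"method": "step_arm", "body": {
  "translation": [
    [0.04, 0, 0],
    [0.08, 0, 0],
    [0.08, 0, 0]
  ],
  "spin": [0, 0, 0]
}}

```text
time: 12.1
eef_pos: [0.5703, 0.0266, 0.0138]
ee_rot: [[-0.295, 0.956, 0.004], [0.956, 0.295, -0.006], [-0.007, 0.002, -1.0]]
wrist_force: [4.1, -13.0, -3.3]
gripper_width: 0.0102
gripper_force: 6.8
```

>>> {"method": "step_arm", "body": {
  "translation": [
    [0.03, 0, 0],
    [0.03, 0, 0],
    [0.03, 0, 0]
  ],
  "spin": [0, 0, 0]
}}

```text
time: 12.4
eef_pos: [0.5702, 0.0267, 0.0138]
ee_rot: [[-0.294, 0.956, 0.004], [0.956, 0.294, -0.007], [-0.008, 0.002, -1.0]]
wrist_force: [4.7, -13.7, -2.9]
gripper_width: 0.0099
gripper_force: 7.4
```

>>> {"method": "step_arm", "body": {
  "translation": [
    [0.03, 0, 0],
    [0.05, 0, 0],
    [0.05, 0, 0]
  ],
  "spin": [0, 0, 0]
}}

```text
time: 12.7
eef_pos: [0.5702, 0.0268, 0.0139]
ee_rot: [[-0.293, 0.956, 0.005], [0.956, 0.293, -0.008], [-0.01, 0.003, -1.0]]
wrist_force: [5.4, -16.4, -4.7]
gripper_width: 0.0099
gripper_force: 8.5
```

```bash
python3 chk.py
```

```text
12.7 [0.57022541 0.0267534  0.01392724] [  5.35891474 -16.44395075  -4.65975545] 0.009878348216046088 along [-17.25   0.28   4.83] [ 0.1168 -0.0011  0.0128]
[[214.   23.  103.4 -13.9]
 [222.  244.   11.3 -14.2]
 [287.  245.   10.7  16.2]
 [295.   24.  103.   15.7]]
```

>>> {"method": "step_arm", "body": {
  "translation": [
    [-0.3, 0, 0],
    [-0.7, 0, 0],
    [-1.4, 0, 0],
    [-2.2, 0, 0],
    [-3.0, 0, -0.5]
  ],
  "spin": [0, 0, 0, 0, 0]
}}

```text
time: 13.25
eef_pos: [0.5892, -0.0364, 0.0247]
ee_rot: [[-0.3, 0.954, -0.005], [0.954, 0.3, 0.003], [0.004, -0.003, -1.0]]
wrist_force: [0.8, -0.3, 0.4]
gripper_width: 0.0098
gripper_force: 0.0
```

>>> {"method": "step_arm", "body": {
  "translation": [
    [-1.0, 0, -1],
    [-2.0, 0, -2.5],
    [-3.5, 0, -4],
    [-5, 0, -5],
    [-5, 0, -5]
  ],
  "spin": [0, 0, 0, 0, 0]
}}

```text
time: 13.75
eef_pos: [0.6305, -0.1641, 0.1563]
ee_rot: [[-0.291, 0.957, 0.009], [0.957, 0.291, -0.004], [-0.007, 0.008, -1.0]]
wrist_force: [-0.2, -1.6, -0.5]
gripper_width: 0.0098
gripper_force: 0.0
```

```bash
python3 - <<'E'
from h import *
o=get_obs();print(o['time'],o['eef_pos'],o['wrist_force'])
L=[]
for n in('scene','side'):
    im,K,R,t=cam(n)
    hsv=cv2.cvtColor(im,cv2.COLOR_BGR2HSV)
    b=((hsv[...,0]>15)&(hsv[...,0]<27)&(hsv[...,1]>180)&(hsv[...,2]>110)).astype(np.uint8)
    N,l,s,ce=cv2.connectedComponentsWithStats(b)
    for i in range(1,N):
        if s[i,4]>=10 and 80<ce[i,1]<300: print(n,s[i],ce[i].round(1))
    q=proj([.55,.06,.02],K,R,t)[0].astype(int)
    x,y=max(q[0]-80,0),max(q[1]-75,0)
    L.append(cv2.resize(im[y:y+150,x:x+133],None,fx=3,fy=4,interpolation=2))
cv2.imwrite('pics/c4.png',np.hstack(L))
E
```

```text
13.75 [ 0.63045099 -0.16414059  0.15633444] [-0.24139042 -1.6144768  -0.5443045 ]
scene [311 134   5   7  30] [313.  136.9]
scene [272 136   8   7  46] [275.4 139.3]
scene [170 162  32  36 191] [185.7 179.6]
side [205 137   7   5  22] [207.8 139. ]
side [192 160   9   7  38] [195.7 163.4]
side [156 176   6   6  16] [158.2 178.6]
side [178 242  44  40 316] [199. 261.]
```

View pics/c4.png

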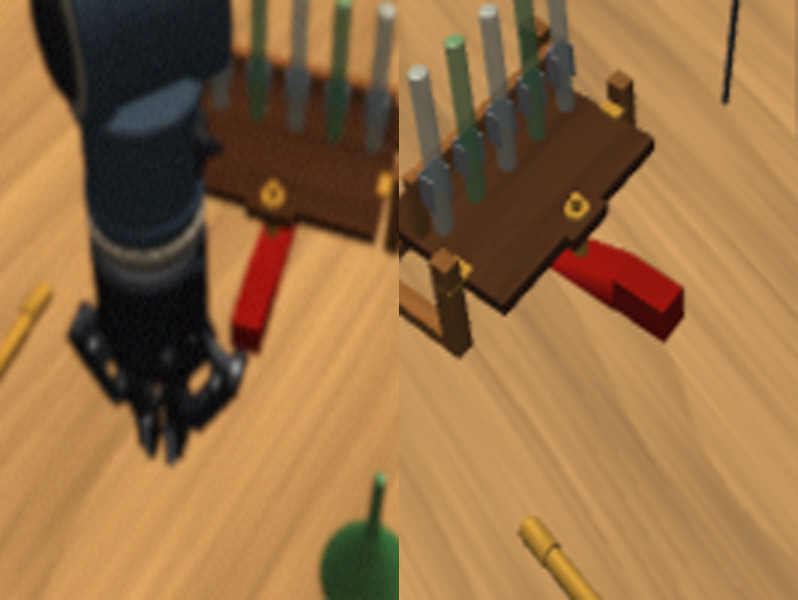

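The foot's head has risen about 2.2 px in both views, which fits the expected lift of about 8.5 mm. The wedge sits squarely under the foot (side crop, about (580,250)), the arm is clear, and the other objects haven't moved.

```bash
python3 -c "
from station import *
print(hand_in())"
```

```text
the job is handed in; nothing more can be done
None
```

The job is handed in: the largest red wedge is under the brass foot, pushed to about 16–17 N after the shelf met its stops, with the arm clear and the other objects left where they were.

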